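# Fit the tube carousel and its collar on the bench mixer

## Task

Get the bench mixer ready: slip the tube carousel over the mixer's upright stud so that it lies flat on the round drive plate, then slip the tall steel retaining collar over the stud so that it sits on the carousel's hub. Let go of both, and leave the wide flat flask ring where it lies.

Things in the scene. Friction and masses are not known exactly. Their poses are not given: they have to be found in the camera images.
- stud_foot (a point): Foot of the mixer's stud: the point on the stud's axis at the height of the drive plate's top face, 85 mm above the worktop. The mixer is a fixed cream housing 200 x 200 mm, its top 75 mm above the worktop, with a round aluminium drive plate (diameter 124 mm) in the middle of its top. The steel stud (diameter 14 mm) stands upright and fixed from this point, 64 mm tall; its top 12 mm taper to a diameter of 4 mm. z is up along the stud; the mixer's yaw does not matter.
- carousel_mid (a point): White plastic tube carousel, loose, standing upright on the worktop: a round disc (diameter 130 mm, 10 mm thick, eight dark tube holes) with a round hub (diameter 52 mm) rising from it, 44 mm tall over all. A through bore of diameter 30 mm runs up its axis. The point lies on the axis, 22 mm above its underside (half-way up); z is its axis, disc down. Grip it by the hub, above the disc. 0.2 to 0.33 kg.
- collar_mid (a point): Retaining collar, loose: a plain tall steel ring standing upright on the worktop, outer diameter 46 mm, through bore 30 mm, 36 mm tall, same either way up. The point is its centre, 18 mm above its underside; z is its axis. 0.19 to 0.32 kg.
- flask_ring_mid (a point): Flask ring, loose, not part of this job: a wide flat steel ring lying on the worktop, outer diameter 60 mm, bore 42 mm, only 14 mm tall. The point is its centre.
Not all that is in view belongs to the job. There is more than one size of the part that bears collar_mid; the job needs the largest. What is shaped like the part that bears carousel_mid but green is not meant.

How it is judged:
On the way, in this order (a step that is already met when the one before it is completed fails the run):
1. the carousel lies flat on the drive plate, over the stud (horizontal distance between carousel_mid and stud_foot below 0.012 m and z of carousel_mid in the frame of stud_foot below 0.028 m and angle between carousel_mid's own z axis and vertical below 0.12 rad), for 0.2 s.
2. the collar sits on the carousel's hub, over the stud (horizontal distance between collar_mid and stud_foot below 0.012 m and z of collar_mid in the frame of stud_foot between 0.054 and 0.068 m), for 0.2 s.
At the end, for the whole second after the job is handed in: The carousel lies flat on the drive plate (middle 16 to 28 mm above it, tilt under 0.12 rad) and the collar rests on its hub (centre 54 to 68 mm above the plate, tilt under 0.15 rad, either way up), both over the stud within 12 mm of its axis (all of step 1 and all of step 2 and z of carousel_mid in the frame of stud_foot above 0.016 m and (angle between collar_mid's own z axis and vertical below 0.15 rad or angle between collar_mid's own z axis and vertical above 2.99 rad)); the robot touches nothing.
It fails at once if the flask ring is moved more than 40 mm (distance of flask_ring_mid from where it was at the start of the episode above 0.04 m).
It also fails if it takes over 69 s, if anything falls off the work surface, if the arm or the gripper's body presses on something with over 40 N, if the wrist force passes 120 N, or if a joint passes its speed limit or range.

## Robot

A 6-joint arm with a two-finger parallel gripper is mounted at the origin on the work surface. World frame = base frame: x ahead of the robot, y to its left, z up, the work surface at z = 0. Lengths are in m, angles in rad, forces in N, time in s.
With the tool pointing down it reaches from about 0.375 to 0.9 m from the base axis. Payload 3.1 kg.
Tool frame: the origin (TCP) lies midway between the tips of the shut fingers; the grasp point (between the pads) lies 19 mm behind it; x points along the fingers, z is the direction in which the jaws open and shut, and the axes are right-handed (so a half turn about x gives the same grasp; the last joint's range is limited). The gripper opens to 85 mm and grips with 20 to 120 N. Pads are 22 mm wide; open, the fingers measure 114 mm over their backs; the gripper's body (76 mm by 85 mm) begins 54 mm behind the grasp point. The pads swing forward as they close: fully open they stand 13 mm farther back than shut.
Start: joints at [1, 0.527, 1.433, -0, 1.181, -0.178], TCP at [0.239, 0.578, 0.231] pointing down, gripper open.
Joint ranges: [-3.08, 3.08], [-0.75, 2.2], [0.22, 2.44], [-1.43, 4.57], [0, 2.65], [-2.85, 2.85]. Speed limits (rad/s): [2.79, 2.79, 3.14, 3.14, 3.14, 3.14].

## Interface

Orientations are given as a unit quaternion [x, y, z, w].
In Python, from station import status, snapshot, camera_params, ticket gives the robot as it stands.
- The arm moves only by the tool arm_command, never from a script. Its argument "series" is a list that holds one entry, the list of rows, each a list of 4 numbers: the shift along the tool's x, y, z in mm, then the turn about the tool's x in rad. A call has 1 to 10 rows; each row shifts and turns the commanded pose from where the row before left it, along the tool's axes as they then stand; what a row does not reach is not made up. A row lasts 1/10 s, in which the tool goes at most 50 mm and 8.59 degrees, less where a joint would pass 70% of its speed; a pose out of reach is approached as far as the arm can. A call is refused whole if a number of a shift passes 50 or a number of a turn 0.15, either way. A call with a gripper value outside its range is refused whole. "jaw" is the opening in per cent of the stroke, from 0 (shut) to 100 (fully open), set as the call begins (left out, the last holds). The fingers move at their own pace and stop on an object; "force" is the grip in N (left out, the last holds). Time passes only in rows, so rows that do not move let the fingers close. It gives the time, the measured TCP pose, the force and the opening at its end, in the units of the state.
- status.sense(): the state, without advancing time (a new reading comes with each control period).
- snapshot(name): name is "scene" or "top"; returns the picture (420x560x3 uint8, red, green, blue); there is no depth.
- camera_params(name): a dict with "fovy" (degrees; the focal length in pixels is half the picture's height over the tangent of half this angle, whatever the lens; pixels are square), "cx", "cy" (the principal point, pixels), "extrinsics" (4x4, takes a point from camera to world coordinates). Camera axes: x right, y down, z forward; pixel columns grow to the right and rows downward; lengths in m; the calibration is good to about 2 mm. A picture is of the moment at which its call begins. camera_params takes no time and is no camera call.
- ticket.sign_off(): hands the job in, once; it reports no verdict.
The state is a dict: "t": time; "q": joint angles; "qd": joint speeds; "tau": joint torques, N m; "tcp_pos": TCP position; "tool_rot": TCP orientation; "force": force on the tool from outside, world axes, zero at the start; "ft_torque": the same for the moment, N m; "finger_gap": opening from 0.0 (shut) to 1.0 (fully open).
Only numpy, scipy, OpenCV 4.12 (cv2) and the standard library are available. Lean on these libraries where they do the work, as an engineer would, in place of code of your own. Each camera call takes 0.05 s, during which the arm holds its last target. There are 200 camera calls.

## Working session

There is one attempt and no reset: what is moved stays moved. The work goes in short steps, Python scripts to look and compute and a tool call to move; the robot and the scene stay as the last step left them, time stands still between calls to the robot, and variables do not carry over. Pictures are saved under pics/ and viewed, about 8 in all and at most 12, crops included, and the job is handed in when it is done.

Besides the shell and the picture viewer there is one more tool, called after "Call:" by a JSON object that holds its "fn" and its "kwargs", one argument or row to a line. arm_command: Moves the arm, as the interface text tells. Its arguments: {"type":"object","properties":{"series":{"type":"array"},"jaw":{"type":"number"},"force":{"type":"number"}},"required":["series"]}

```bash
mkdir -p pics; ls
python3 - <<'E'
from station import status, snapshot, camera_params
import cv2,numpy as np
print(status.sense())
for n in("scene","top"):
    cv2.imwrite(f"pics/{n}0.png",snapshot(n)[:,:,::-1]); print(n,camera_params(n))
E
```

```text
pics
{'t': 0.0, 'q': array([ 1.00050822e+00,  5.28456784e-01,  1.43393344e+00,  5.52797770e-06,
        1.18140586e+00, -1.78509171e-01]), 'qd': array([-9.67007712e-05, -1.55532116e-03, -2.60401236e-04,  1.11527193e-03,
       -6.13754325e-04,  5.41979328e-04]), 'tau': array([-3.95736824e-04, -4.42344475e+01, -1.78025490e+01, -1.91524550e-04,
        8.41704343e-03,  1.93292806e-05]), 'tcp_pos': array([0.23821964, 0.57702627, 0.23032949]), 'tool_rot': array([-0.39342666,  0.58847193,  0.39280749,  0.58704218]), 'force': array([0.17060385, 0.92795127, 0.20622291]), 'ft_torque': array([-0.03692159, -0.03264503, -0.01127347]), 'finger_gap': 0.9922952632015266}
scene {'fovy': 55.31823462941331, 'cx': 280.52876746080557, 'cy': 211.60681101453963, 'extrinsics': array([[ 0.36890261,  0.49319543, -0.78782557,  1.31911303],
       [ 0.92929551, -0.17937997,  0.32285085, -0.27867898],
       [ 0.01790844, -0.85122329, -0.52449804,  0.6551825 ],
       [ 0.        ,  0.        ,  0.        ,  1.        ]])}
top {'fovy': 48.63090642018212, 'cx': 287.3842450341306, 'cy': 209.0450946392824, 'extrinsics': array([[-0.00815276, -0.99652306,  0.08291759,  0.3734089 ],
       [-0.99986407,  0.00931222,  0.01360612,  0.06604546],
       [-0.01433096, -0.08279539, -0.99646352,  1.41854743],
       [ 0.        ,  0.        ,  0.        ,  1.        ]])}
```

View pics/scene0.png

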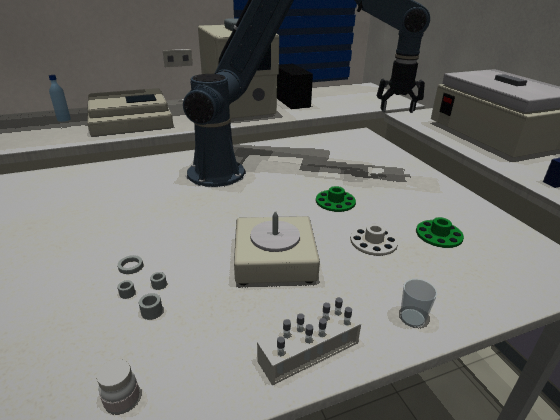

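View pics/top0.png

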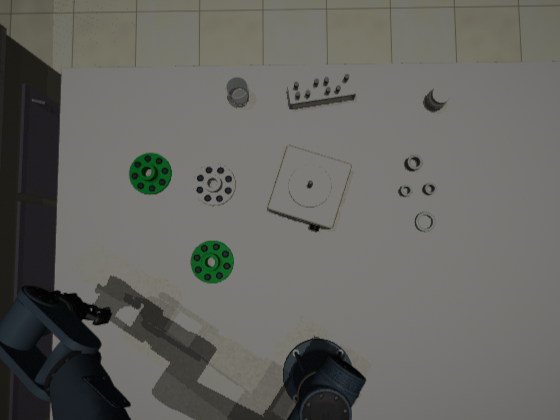

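Candidates seen (top view). White carousel at (215,185); greens at (150,173) and (212,262) are not meant. Rings at (413,163), (405,191) and (429,189), of which (413,163) looks largest; flat flask ring at (425,222). The cup at (434,100) is clutter. Stud at (310,185). Checking these in a close crop.

Run:
```python
import cv2,numpy as np
t=cv2.imread("pics/top0.png");s=cv2.imread("pics/scene0.png")
c=lambda im,x,y,w,h:cv2.resize(im[y:y+h,x:x+w],(400,300),interpolation=cv2.INTER_CUBIC)
a=np.hstack([c(t,182,160,66,50),c(t,382,150,112,84)])
b=np.hstack([c(s,340,215,72,54),c(s,100,245,100,75)])
cv2.imwrite("pics/crop1.png",np.vstack([a,b]))
g=cv2.cvtColor(t,6)
print(g[150:178,398:430:1]//10)
```

```text
[[12 12 12 12 12 12 12 12 12 12 12 12 12 12 12 12 12 12 12 12 12 12 12 12
  12 12 12 12 12 12 12 12]
 [12 12 12 12 12 12 12 12 12 12 12 12 12 12 12 12 12 12 12 12 12 12 12 12
  12 12 12 12 12 12 12 12]
 [12 12 12 12 12 12 12 12 12 12 12 12 12 12 12 12 12 12 12 12 12 12 12 12
  12 12 12 12 12 12 12 12]
 [12 12 12 12 12 12 12 12 12 12 12 12 12 12 12 12 12 12 12 12 12 12 12 12
  12 12 12 12 12 12 12 12]
 [12 12 12 12 12 12 12 12 12 12 12 12 11 11 11 11 11 11 11 11 11 12 12 12
  12 12 12 12 12 12 12 12]
 [12 12 12 12 12 12 12 12 12 12 12 11 11 10 10 10 10 10 10 10 10 11 12 12
  12 12 12 12 12 12 12 12]
 [12 12 12 12 12 12 12 12 12 12 12 11 10 10 10  9  9  9  9  9 11 10 11 12
  12 12 12 12 12 12 12 12]
 [12 12 12 12 12 12 11 11 11 11  9 10 10 10  8  6  4  4  6  6 10 11 10 11
  12 12 12 12 12 12 12 12]
 [12 12 12 12 12 12 11 11  9  8  6 10 10  7  3  2  2  2  2  2  6 10 11 10
  12 12 12 12 12 12 12 12]
 [12 12 12 12 12 11 11  9  4  4  9 10  9  8  8  4  3  2  2  2  3  6 11 11
  11 12 12 12 12 12 12 12]
 [12 12 12 12 12 11 11  5  3  4 11 10  9 11 11  9  8  4  2  2  2  4 10 11
  10 12 12 12 12
[... 1028 characters left out ...]
 12 12 12 12 12 12 12 12 11  9  9  8  8  8  9 11 11 11 11 12 12 12
  12 12 12 12 12 12 12 12]
 [12 12 12 12 12 12 12 12 12 12 12 12 12 12 11 11 11 11 11 11 12 12 12 12
  12 12 12 12 12 12 12 12]
 [12 12 12 12 12 12 12 12 12 12 12 12 12 12 12 12 12 12 12 12 12 12 12 12
  12 12 12 12 12 12 12 12]
 [12 12 12 12 12 12 12 12 12 12 12 12 12 12 12 12 12 12 12 12 12 12 12 12
  12 12 12 12 12 12 12 12]
 [12 12 12 12 12 12 12 12 12 12 12 12 12 12 12 12 12 12 12 12 12 12 12 12
  12 12 12 12 12 12 12 12]
 [12 12 12 12 12 12 12 12 12 12 12 12 12 12 12 12 12 12 12 12 12 12 12 12
  12 12 12 12 12 12 12 12]
 [12 12 12 12 12 12 12 12 12 12 12 12 12 12 12 12 12 12 12 12 12 12 12 12
  12 12 12 12 12 12 12 12]]
```

View pics/crop1.png

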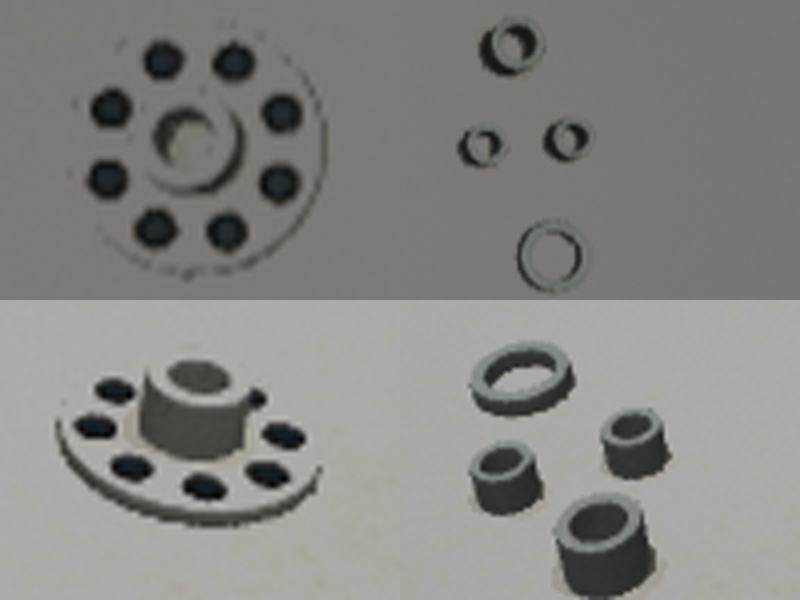

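The crop confirms the choice: the big tall ring at top (414.5,162.6), scene (150,301), is the collar. The white disc with hub, top (215,185), scene (375,237), is the carousel.

```bash
cat > h.py <<'E'
import numpy as np,cv2
from station import status,snapshot,camera_params
from scipy.spatial.transform import Rotation as R
def ray(n,u,v):
    p=camera_params(n);f=210/np.tan(np.radians(p["fovy"]/2));E=p["extrinsics"]
    return E[:3,3],E[:3,:3]@np.array([(u-p["cx"])/f,(v-p["cy"])/f,1.])
def onz(n,u,v,z):
    o,d=ray(n,u,v);return (o+d*(z-o[2])/d[2])[:2].round(4)
def proj(n,P):
    p=camera_params(n);f=210/np.tan(np.radians(p["fovy"]/2));E=p["extrinsics"]
    c=E[:3,:3].T@(np.asarray(P)-E[:3,3]);return np.array([p["cx"]+f*c[0]/c[2],p["cy"]+f*c[1]/c[2]])
E
python3 - <<'E'
from h import *
t=cv2.imread("pics/top0.png");s=cv2.imread("pics/scene0.png")
for n,im,(x,y,w,h) in(("top",t,(190,160,50,50)),("scene",s,(345,220,58,36))):
    g=cv2.cvtColor(im[y:y+h,x:x+w],6);m=(g<60).astype(np.uint8)
    k,_,st,c=cv2.connectedComponentsWithStats(m)
    L=[(c[i]+[x,y],st[i,4]) for i in range(1,k) if st[i,4]>5]
    W=np.array([onz(n,*q[0],.010) for q in L]);print(n);
    for q,w_ in zip(L,W):print(q[0].round(1),q[1],w_)
print("collar top",onz("top",415,162.6,.036),"scene",onz("scene",149.9,300.7,.036))
print("flask",onz("top",425,222,.014),onz("scene",130.5,263,.014))
print("hub",onz("top",182+195*.165,160+146*.165,.044),onz("scene",340+198*.18,215+78*.18,.044))
# stud / plate
c=lambda im,x,y,w,h:cv2.resize(im[y:y+h,x:x+w],(400,300),interpolation=cv2.INTER_CUBIC)
a=np.hstack([c(t,270,155,80,60),c(s,240,205,72,54)])
a=cv2.convertScaleAbs(a,alpha=1.5)
cv2.imwrite("pics/crop2.png",a)
E
```

```text
top
[208.5 169.6] 31 [0.6145 0.3267]
[220.1 169.9] 31 [0.613  0.2908]
[199.9 177.7] 33 [0.5896 0.3528]
[228.1 178.6] 31 [0.586  0.2663]
[210.  180.5] 20 [0.5806 0.3217]
[219.1 187.1] 17 [0.5599 0.2936]
[199.5 189.5] 32 [0.5532 0.3538]
[227.6 190.3] 29 [0.5499 0.2676]
[207.2 197.5] 33 [0.5282 0.33  ]
[218.9 198.2] 32 [0.5257 0.294 ]
scene
[360.4 231.2] 18 [0.5274 0.294 ]
[386.  232.5] 6 [0.5586 0.3596]
[356.9 237.6] 23 [0.5515 0.2681]
[390.9 239.3] 22 [0.5917 0.353 ]
[363.1 244.9] 23 [0.5874 0.2662]
[388.  246.2] 21 [0.6162 0.3269]
[376.4 248.5] 25 [0.6141 0.291 ]
collar top [ 0.6246 -0.2989] scene [ 0.6321 -0.2959]
flask [ 0.4472 -0.3291] [ 0.4553 -0.3269]
hub [0.5647 0.303 ] [0.5747 0.3088]
```

View pics/crop2.png

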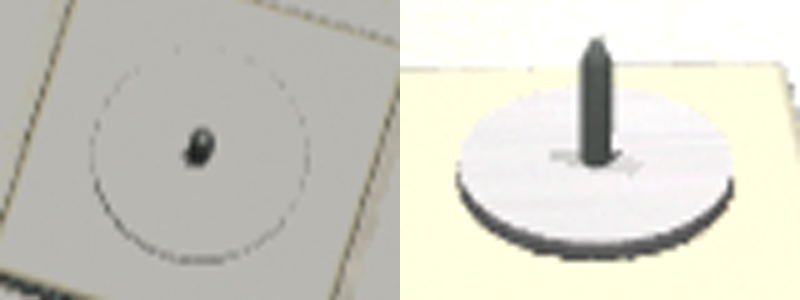

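Run:
```python
from h import *
print(onz("scene",275.2,234.8,.085),onz("scene",275.5,211.8,.149),onz("top",310,186,.085),onz("top",311,181.5,.149))
for P in [(.571,.3105,.044),(.629,-.2975,.036)]: print(proj("top",P),proj("scene",P))
r=R.from_quat(status.sense()["tool_rot"]).as_matrix();print(r.round(3))
```

```text
[0.56   0.0194] [0.5555 0.0212] [0.5506 0.0184] [0.5545 0.0177]
[211.67382978 182.00965948] [375.43894353 228.21455475]
[414.49477887 161.15867535] [148.9621037  299.92310464]
[[-0.001 -0.924  0.382]
 [-0.002  0.382  0.924]
 [-1.     0.    -0.002]]
```

Call:
{"fn": "arm_command", "kwargs": {
  "series": [
    [[0, -41, -12, 0], [0, -41, -12, 0], [0, -41, -12, 0], [0, -41, -12, 0], [0, -41, -12, 0], [0, -41, -12, 0], [0, -41, -12, 0], [0, -41, -12, 0], [0, -41, -12, 0], [0, -41, -12, 0]]
  ],
  "jaw": 100,
  "force": 60
}}

```text
t: 1.1
tcp_pos: [0.5726, 0.3088, 0.2308]
tool_rot: [-0.393, 0.588, 0.393, 0.587]
force: [0.2, 0.2, -0.1]
finger_gap: 0.997
```

```bash
cat >> h.py <<'E'
def go(*T):
    s=status.sense();r=R.from_quat(s["tool_rot"])
    print("t",round(s["t"],2),"tcp",s["tcp_pos"].round(4),"F",s["force"].round(1),"gap",round(s["finger_gap"],3),"tilt",r.as_matrix()[:,0].round(3))
    print("tool delta mm",(1000*r.inv().apply(np.array(T)-s["tcp_pos"])).round(1))
E
python3 -c "
from h import *
go(.571,.3105,.012)"
```

```text
t 1.1 tcp [0.5726 0.3088 0.2308] F [ 0.2  0.2 -0.1] gap 0.997 tilt [-0.001 -0.    -1.   ]
tool delta mm [218.8   1.9   1.1]
```

Call:
{"fn": "arm_command", "kwargs": {
  "series": [
    [[40, 2, 1, 0], [40, 0, 0, 0], [40, 0, 0, 0], [35, 0, 0, 0], [0, 0, 0, 0]]
  ]
}}

```text
t: 1.6
tcp_pos: [0.5658, 0.3101, 0.0705]
tool_rot: [-0.392, 0.592, 0.394, 0.583]
force: [-0.8, -0.4, -0.0]
finger_gap: 1.0
```

Run:
```python
from h import *
go(.571,.3105,.012)
t=snapshot("top")[:,:,::-1];s=snapshot("scene")[:,:,::-1]
c=lambda im,x,y,w,h:cv2.resize(im[y:y+h,x:x+w],(400,300),interpolation=cv2.INTER_CUBIC)
cv2.imwrite("pics/crop3.png",np.hstack([c(t,155,140,120,90),c(s,320,170,120,90)]))
```

```text
t 1.6 tcp [0.5658 0.3101 0.0705] F [-0.8 -0.4 -0. ] gap 1.0 tilt [-0.012 -0.004 -1.   ]
tool delta mm [58.4 -5.2  2.9]
```

View pics/crop3.png

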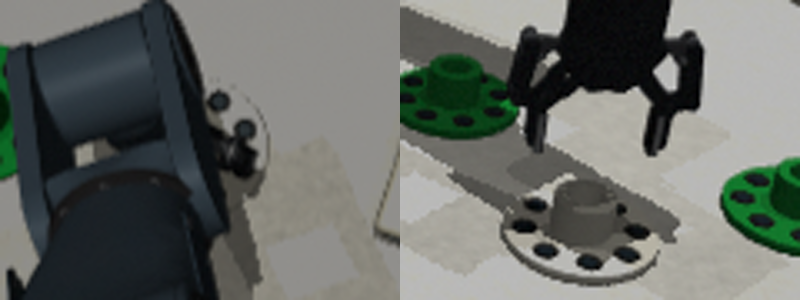

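Call:
{"fn": "arm_command", "kwargs": {
  "series": [
    [[15, -2, 1, 0], [15, -1, 0, 0], [0, 0, 0, 0], [0, 0, 0, 0]]
  ]
}}

```text
t: 2.1
tcp_pos: [0.5733, 0.3116, 0.0462]
tool_rot: [-0.393, 0.588, 0.393, 0.588]
force: [0.2, 0.6, 0.4]
finger_gap: 0.998
```

Run:
```python
from h import *
go(.571,.3105,.012)
s=status.sense();P=s["tcp_pos"];r=R.from_quat(s["tool_rot"]).as_matrix()
print(proj("scene",P),r.round(3))
```

```text
t 2.1 tcp [0.5733 0.3116 0.0462] F [0.2 0.6 0.4] gap 0.998 tilt [-0. -0. -1.]
tool delta mm [34.2  1.7 -1.9]
[376.34784771 227.91197516] [[-0.    -0.924  0.382]
 [-0.     0.382  0.924]
 [-1.     0.    -0.   ]]
```

Call:
{"fn": "arm_command", "kwargs": {
  "series": [
    [[12, 2, -2, 0], [12, 0, 0, 0], [9, 0, 0, 0], [0, 0, 0, 0]]
  ]
}}

```text
t: 2.5
tcp_pos: [0.5693, 0.31, 0.0112]
tool_rot: [-0.393, 0.589, 0.393, 0.586]
force: [-0.8, 0.2, 0.3]
finger_gap: 0.996
```

Call:
{"fn": "arm_command", "kwargs": {
  "series": [
    [[0, 0, 0, 0], [0, 0, 0, 0], [0, 0, 0, 0], [0, 0, 0, 0], [0, 0, 0, 0], [0, 0, 0, 0], [0, 0, 0, 0], [0, 0, 0, 0]]
  ],
  "jaw": 0,
  "force": 60
}}

```text
t: 3.3
tcp_pos: [0.5716, 0.3108, 0.0142]
tool_rot: [-0.393, 0.587, 0.393, 0.588]
force: [0.3, 1.6, 5.6]
finger_gap: 0.59
```

Call:
{"fn": "arm_command", "kwargs": {
  "series": [
    [[-10, 0, 0, 0], [-25, 0, 0, 0], [-35, 0, 0, 0], [-35, 0, 0, 0], [-35, 0, 0, 0], [-30, 0, 0, 0], [-15, 0, 0, 0], [0, 0, 0, 0], [0, 0, 0, 0], [0, 0, 0, 0]]
  ]
}}

```text
t: 4.3
tcp_pos: [0.5693, 0.31, 0.1963]
tool_rot: [-0.393, 0.589, 0.394, 0.586]
force: [-0.1, -0.5, -2.1]
finger_gap: 0.588
```

Run:
```python
from h import *
go(.555,.019,.198)
s=snapshot("scene")[:,:,::-1];P=status.sense()["tcp_pos"]
print(proj("scene",P-[0,0,.004]))
x,y=proj("scene",P).astype(int)
cv2.imwrite("pics/crop4.png",cv2.resize(s[y-60:y+60,x-80:x+80],(640,480),interpolation=2))
print(x-80,y-60)
```

```text
t 4.3 tcp [0.5693 0.31   0.1963] F [-0.1 -0.5 -2.1] gap 0.588 tilt [-0.004 -0.001 -1.   ]
tool delta mm [  -1.3  -97.9 -274.4]
[383.21700994 179.80010746]
303 118
```

View pics/crop4.png

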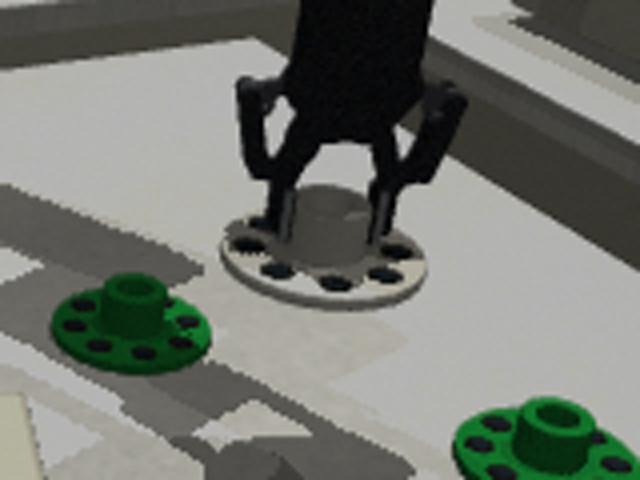

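The carousel hangs level and centred in the jaws: disc centre at crop (323,265), between the fingertips at (285,235) and (380,235).

Call:
{"fn": "arm_command", "kwargs": {
  "series": [
    [[0, -6, -16, 0], [0, -12, -34, 0], [0, -12, -34, 0], [0, -12, -34, 0], [0, -12, -34, 0], [0, -12, -34, 0], [0, -12, -34, 0], [0, -12, -34, 0], [0, -8, -20, 0], [0, 0, 0, 0]]
  ]
}}

```text
t: 5.35
tcp_pos: [0.5562, 0.016, 0.1977]
tool_rot: [-0.392, 0.589, 0.392, 0.588]
force: [0.4, 0.1, -2.8]
finger_gap: 0.59
```

Call:
{"fn": "arm_command", "kwargs": {
  "series": [
    [[0, 0, 0, 0], [0, 0, 0, 0]]
  ]
}}

```text
t: 5.55
tcp_pos: [0.5562, 0.0203, 0.1979]
tool_rot: [-0.393, 0.588, 0.394, 0.587]
force: [0.6, 1.7, -2.8]
finger_gap: 0.587
```

Run:
```python
from h import *
go(.555,.019,.180)
s=snapshot("scene")[:,:,::-1]
cv2.imwrite("pics/crop5.png",cv2.resize(s[150:270,205:355],(750,600),interpolation=2))
P=status.sense()["tcp_pos"];print(proj("scene",P-[0,0,.004]),proj("scene",P-[0,0,.013]),proj("scene",[.555,.019,.149]))
```

```text
t 5.55 tcp [0.5562 0.0203 0.1979] F [ 0.6  1.7 -2.8] gap 0.587 tilt [-0.001  0.    -1.   ]
tool delta mm [17.9  0.6 -1.7]
[275.62902623 195.67954504] [275.58512354 199.01033458] [274.57557748 211.86447095]
```

View pics/crop5.png

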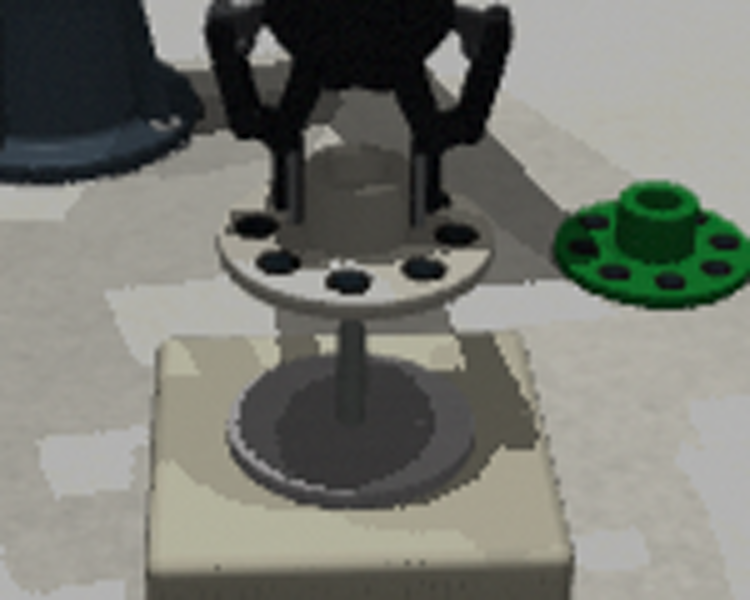

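Run:
```python
from h import *
a=onz("scene",276,213.6,.184);b=onz("scene",275,249,.085);print(a,b)
d=np.array([.788,-.323]);d/=np.linalg.norm(d)
print(a-.065*d,b-.062*d)
```

```text
[ 0.6158 -0.0012] [ 0.6143 -0.0019]
[0.55565648 0.02345274] [0.55693234 0.02161492]
```

Call:
{"fn": "arm_command", "kwargs": {
  "series": [
    [[15, 1, -2, 0], [20, 0, 0, 0], [20, 0, 0, 0], [10, 0, 0, 0], [0, 0, 0, 0], [0, 0, 0, 0]]
  ]
}}

```text
t: 6.2
tcp_pos: [0.5555, 0.0189, 0.1336]
tool_rot: [-0.394, 0.587, 0.393, 0.588]
force: [1.3, 0.2, -1.8]
finger_gap: 0.583
```

Call:
{"fn": "arm_command", "kwargs": {
  "series": [
    [[10, 0, 0, 0], [10, 0, 0, 0], [8, 0, 0, 0], [3, 0, 0, 0], [0, 0, 0, 0], [0, 0, 0, 0]]
  ]
}}

```text
t: 6.8
tcp_pos: [0.5552, 0.0184, 0.1023]
tool_rot: [-0.393, 0.588, 0.393, 0.588]
force: [1.0, -0.1, -2.7]
finger_gap: 0.586
```

Free so far, with no side force. Lower to contact.

Call:
{"fn": "arm_command", "kwargs": {
  "series": [
    [[2, 0, 0, 0], [1, 0, 0, 0], [1, 0, 0, 0], [0, 0, 0, 0], [0, 0, 0, 0]]
  ]
}}

```text
t: 7.3
tcp_pos: [0.5552, 0.0184, 0.0991]
tool_rot: [-0.393, 0.588, 0.393, 0.588]
force: [-2.3, 0.4, 5.9]
finger_gap: 0.593
```

Call:
{"fn": "arm_command", "kwargs": {
  "series": [
    [[0, 0, 0, 0], [0, 0, 0, 0], [0, 0, 0, 0], [0, 0, 0, 0], [0, 0, 0, 0], [0, 0, 0, 0]]
  ],
  "jaw": 100
}}

```text
t: 7.9
tcp_pos: [0.555, 0.0184, 0.0982]
tool_rot: [-0.393, 0.588, 0.393, 0.588]
force: [0.6, 0.5, -0.4]
finger_gap: 1.006
```

Call:
{"fn": "arm_command", "kwargs": {
  "series": [
    [[-15, 0, 0, 0], [-25, 0, 0, 0], [-35, 0, 0, 0], [-35, 0, 0, 0], [-10, 0, 0, 0], [0, 0, 0, 0]]
  ]
}}

```text
t: 8.5
tcp_pos: [0.5561, 0.0183, 0.22]
tool_rot: [-0.394, 0.587, 0.392, 0.589]
force: [0.1, -0.2, 0.4]
finger_gap: 1.002
```

Run:
```python
from h import *
go(.629,-.2975,.15)
s=snapshot("scene")[:,:,::-1];t=snapshot("top")[:,:,::-1]
c=lambda im,x,y,w,h:cv2.resize(im[y:y+h,x:x+w],(400,300),interpolation=cv2.INTER_CUBIC)
cv2.imwrite("pics/crop6.png",np.hstack([c(s,215,180,120,90),c(t,382,135,80,60)]))
```

```text
t 8.5 tcp [0.5561 0.0183 0.22  ] F [ 0.1 -0.2  0.4] gap 1.002 tilt [ 0.004 -0.001 -1.   ]
tool delta mm [  70.6 -187.6 -264.1]
```

View pics/crop6.png

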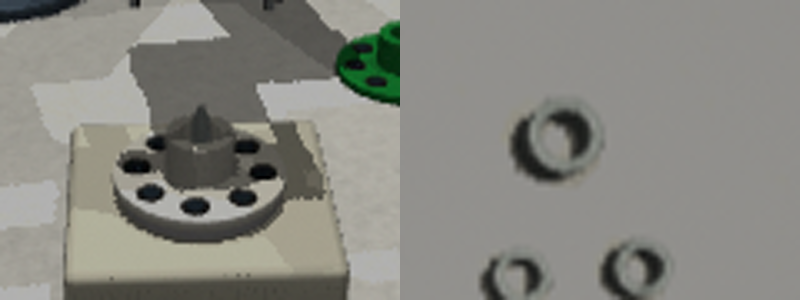

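The carousel lies flat on the plate with the stud through its hub (crop (200,110–180)). Next, the collar.

Call:
{"fn": "arm_command", "kwargs": {
  "series": [
    [[0, -10, -14, 0], [0, -22, -31, 0], [0, -22, -31, 0], [0, -22, -31, 0], [0, -22, -31, 0], [0, -22, -31, 0], [0, -22, -31, 0], [0, -22, -31, 0], [0, -22, -33, 0], [0, 0, 0, 0]]
  ]
}}

```text
t: 9.6
tcp_pos: [0.6258, -0.3038, 0.2158]
tool_rot: [-0.392, 0.59, 0.391, 0.588]
force: [-0.9, 1.0, 0.2]
finger_gap: 0.998
```

Call:
{"fn": "arm_command", "kwargs": {
  "series": [
    [[35, 0, 0, 0], [35, 0, 0, 0], [35, 0, 0, 0], [30, 0, 0, 0], [0, 0, 0, 0], [0, 0, 0, 0], [0, 0, 0, 0]]
  ]
}}

```text
t: 10.3
tcp_pos: [0.6271, -0.2975, 0.0848]
tool_rot: [-0.394, 0.587, 0.392, 0.588]
force: [0.5, -0.2, -0.2]
finger_gap: 1.001
```

Run:
```python
from h import *
go(.627,-.297,.009)
s=snapshot("scene")[:,:,::-1];t=snapshot("top")[:,:,::-1]
P=status.sense()["tcp_pos"];r=R.from_quat(status.sense()["tool_rot"]).as_matrix()
for k in(-.04,0,.04):print(proj("scene",P+r[:,2]*k-r[:,0]*.013),proj("scene",[.627,-.297,.036]))
c=lambda im,x,y,w,h:cv2.resize(im[y:y+h,x:x+w],(400,300),interpolation=cv2.INTER_CUBIC)
cv2.imwrite("pics/crop7.png",np.hstack([c(s,90,240,120,90),c(t,372,125,80,60)]))
```

```text
t 10.3 tcp [ 0.6271 -0.2975  0.0848] F [ 0.5 -0.2 -0.2] gap 1.001 tilt [ 0.002 -0.002 -1.   ]
tool delta mm [75.8  0.5  0.4]
[124.98424592 276.74187885] [149.09992322 299.24659062]
[144.25357347 277.19542962] [149.09992322 299.24659062]
[163.52643775 277.64906364] [149.09992322 299.24659062]
```

View pics/crop7.png

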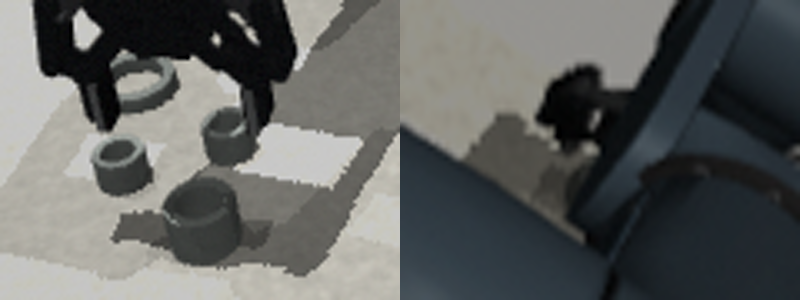

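Call:
{"fn": "arm_command", "kwargs": {
  "series": [
    [[30, 0, 1, 0], [25, 0, 0, 0], [15, 0, 0, 0], [5, 0, 0, 0], [0, 0, 0, 0], [0, 0, 0, 0]]
  ]
}}

```text
t: 11.0
tcp_pos: [0.6275, -0.2963, 0.0096]
tool_rot: [-0.394, 0.587, 0.392, 0.588]
force: [0.2, -0.4, 0.8]
finger_gap: 1.003
```

Call:
{"fn": "arm_command", "kwargs": {
  "series": [
    [[0, 0, 0, 0], [0, 0, 0, 0], [0, 0, 0, 0], [0, 0, 0, 0], [0, 0, 0, 0], [0, 0, 0, 0], [0, 0, 0, 0], [0, 0, 0, 0]]
  ],
  "jaw": 0
}}

```text
t: 11.8
tcp_pos: [0.6273, -0.2961, 0.0095]
tool_rot: [-0.394, 0.587, 0.392, 0.588]
force: [-0.7, 0.7, 6.0]
finger_gap: 0.511
```

Call:
{"fn": "arm_command", "kwargs": {
  "series": [
    [[-10, 0, 0, 0], [-25, 0, 0, 0], [-35, 0, 0, 0], [-35, 0, 0, 0], [-35, 0, 0, 0], [-35, 0, 0, 0], [-15, 0, 0, 0], [0, 0, 0, 0], [0, 0, 0, 0]]
  ]
}}

```text
t: 12.7
tcp_pos: [0.6255, -0.295, 0.1966]
tool_rot: [-0.392, 0.588, 0.394, 0.587]
force: [-0.2, 0.3, -3.7]
finger_gap: 0.512
```

Call:
{"fn": "arm_command", "kwargs": {
  "series": [
    [[0, 8, 14, 0], [0, 20, 32, 0], [0, 22, 32, 0], [0, 22, 32, 0], [0, 22, 32, 0], [0, 22, 32, 0], [0, 22, 32, 0], [0, 22, 32, 0], [0, 19, 20, 0], [0, 8, 5, 0]]
  ]
}}

```text
t: 13.7
tcp_pos: [0.5506, 0.0228, 0.1964]
tool_rot: [-0.392, 0.588, 0.396, 0.586]
force: [-0.5, 0.3, -2.0]
finger_gap: 0.515
```

Call:
{"fn": "arm_command", "kwargs": {
  "series": [
    [[0, 0, 0, 0], [0, 0, 0, 0]]
  ]
}}

```text
t: 13.9
tcp_pos: [0.5541, 0.0185, 0.1977]
tool_rot: [-0.393, 0.588, 0.393, 0.587]
force: [1.3, -1.3, -3.3]
finger_gap: 0.513
```

Run:
```python
from h import *
go(.555,.0185,.19)
s=snapshot("scene")[:,:,::-1]
cv2.imwrite("pics/crop8.png",cv2.resize(s[150:270,205:355],(750,600),interpolation=2))
```

```text
t 13.9 tcp [0.5541 0.0185 0.1977] F [ 1.3 -1.3 -3.3] gap 0.513 tilt [-0.001 -0.    -1.   ]
tool delta mm [ 7.7 -0.8  0.4]
```

View pics/crop8.png

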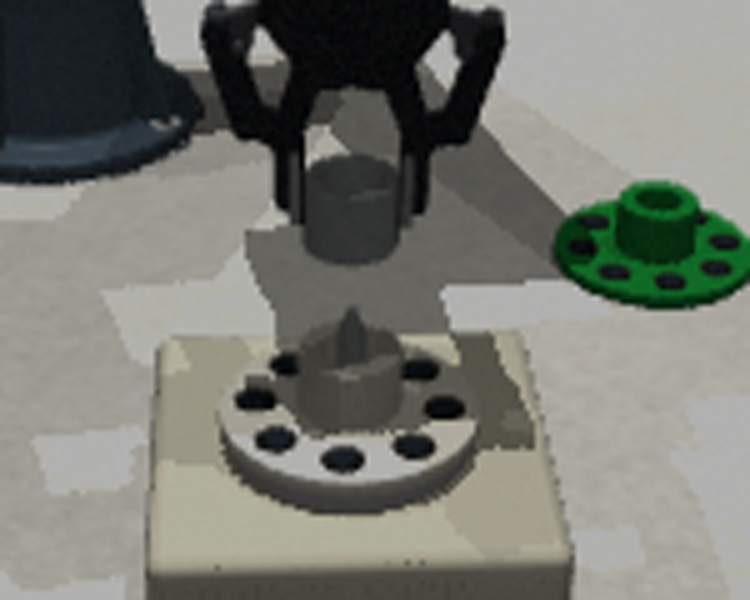

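Run:
```python
from h import *
d=np.array([.788,-.323]);d/=np.linalg.norm(d)
print(onz("scene",275.4,202.8,.1882)-.023*d, onz("scene",275.4,205+0,.1882)-.023*d)
print("rim ctr",onz("scene",205+352/5,150+178/5,.2242),"hub front",onz("scene",205+350/5,150+375/5,.129)-.026*d, "disc front",onz("scene",205+348/5,150+490/5,.095)-.065*d)
```

```text
[0.55641845 0.02062328] [0.56571845 0.01712328]
rim ctr [0.5622 0.0175] hub front [0.55654259 0.02036109] disc front [0.56255648 0.01845274]
```

Call:
{"fn": "arm_command", "kwargs": {
  "series": [
    [[10, 0, 0, 0], [15, 0, 0, 0], [12, 0, 0, 0], [8, 0, 0, 0], [5, 0, 0, 0], [3, 0, 0, 0], [0, 0, 0, 0], [0, 0, 0, 0]]
  ]
}}

```text
t: 14.75
tcp_pos: [0.5545, 0.0188, 0.1457]
tool_rot: [-0.393, 0.588, 0.393, 0.588]
force: [-0.0, -0.9, -2.1]
finger_gap: 0.515
```

Call:
{"fn": "arm_command", "kwargs": {
  "series": [
    [[3, 0, 0, 0], [2, 0, 0, 0], [1, 0, 0, 0], [0, 0, 0, 0], [0, 0, 0, 0]]
  ]
}}

```text
t: 15.25
tcp_pos: [0.5541, 0.0188, 0.1393]
tool_rot: [-0.393, 0.588, 0.393, 0.588]
force: [0.1, 0.4, -2.8]
finger_gap: 0.514
```

Call:
{"fn": "arm_command", "kwargs": {
  "series": [
    [[1, 0, 0, 0], [1, 0, 0, 0], [0, 0, 0, 0], [0, 0, 0, 0]]
  ]
}}

```text
t: 15.65
tcp_pos: [0.5543, 0.0188, 0.1385]
tool_rot: [-0.393, 0.588, 0.393, 0.588]
force: [-1.5, 0.3, 5.3]
finger_gap: 0.51
```

Contact at the expected height. Release and retreat.

Call:
{"fn": "arm_command", "kwargs": {
  "series": [
    [[0, 0, 0, 0], [0, 0, 0, 0], [0, 0, 0, 0], [0, 0, 0, 0], [0, 0, 0, 0], [0, 0, 0, 0]]
  ],
  "jaw": 100
}}

```text
t: 16.25
tcp_pos: [0.5541, 0.0188, 0.1372]
tool_rot: [-0.393, 0.588, 0.393, 0.588]
force: [0.4, 0.5, 0.5]
finger_gap: 0.999
```

Call:
{"fn": "arm_command", "kwargs": {
  "series": [
    [[-15, 0, 0, 0], [-25, 0, 0, 0], [-35, 0, 0, 0], [-35, 0, 0, 0], [-10, 0, 0, 0], [0, 0, 0, 0], [0, 0, 0, 0], [0, 0, 0, 0]]
  ]
}}

```text
t: 17.05
tcp_pos: [0.5529, 0.019, 0.2554]
tool_rot: [-0.392, 0.589, 0.394, 0.587]
force: [-0.2, -0.7, 0.9]
finger_gap: 0.997
```

Run:
```python
from h import *
go(.555,.0185,.25)
s=snapshot("scene")[:,:,::-1]
cv2.imwrite("pics/crop9.png",cv2.resize(s[150:270,205:355],(750,600),interpolation=2))
```

```text
t 17.05 tcp [0.5529 0.019  0.2554] F [-0.2 -0.7  0.9] gap 0.997 tilt [-0.004  0.001 -1.   ]
tool delta mm [ 5.3 -2.2  0.4]
```

View pics/crop9.png

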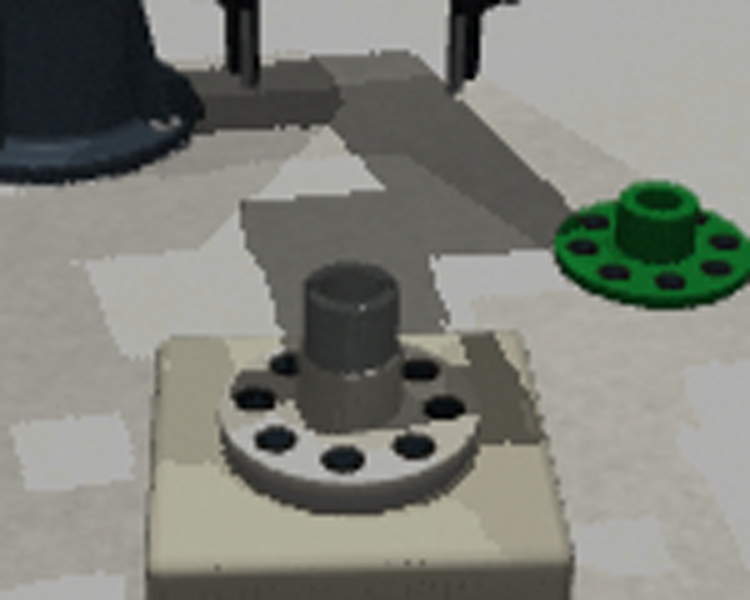

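The collar (crop (351,320)) sits upright on the hub, and the carousel is flat (disc centre near (349,420)). The gripper is open and clear above both.

```bash
python3 -c "
from station import ticket
print(ticket.sign_off())"
```

```text
the job is handed in; nothing more can be done
None
```

I put the white carousel over the stud and onto the drive plate, set the largest steel collar on its hub, let go of both, and handed the job in at about 17 s.

- **Final picture:** it shows the carousel flat and the collar upright on the hub, with the gripper open and clear above them. I judged this by eye and made no new position measurement after letting go.
- **Contact:** the carousel and the collar each touched down at the expected height, with about 6 N and 5 N.
- **Flask ring:** I never reached for it. It was in place in a view before the collar grasp, but I did not look at it again after lifting the collar.
- **Disagreement:** the two cameras differed by up to about 8 mm on some points, mainly the collar and flask ring. I used values in between, and both parts went over the stud without noticeable side force.

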